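# Call up tubes on the dispenser keypad in order of draw

### The arm

A 6-joint arm with a two-finger parallel gripper is mounted at the origin on the work surface. World frame = base frame: x ahead of the robot, y to its left, z up, the work surface at z = 0. Lengths are in m, angles in rad, forces in N, time in s.
With the tool pointing down it reaches from about 0.375 to 0.9 m from the base axis. Payload 3.1 kg.
Tool frame: the origin (TCP) lies at the very end of the fingers, on their centre line; the grasp point (between the pads) lies 19 mm behind it (manip.pinch_z is the distance from the TCP to the grasp point, in m); z points along the fingers, y is the direction in which the jaws open and shut (so a half turn about z gives the same grasp; the last joint's range is limited). The gripper opens to 85 mm and grips with 20 to 120 N. Pads are 22 mm wide; open, the fingers measure 114 mm over their backs; the gripper's body (76 mm by 85 mm) begins 54 mm behind the grasp point. The pads swing forward as they close: fully open they stand 13 mm farther back than shut.
Start: joints at [0.997, 0.527, 1.433, -0, 1.181, -0.178], TCP at [0.241, 0.577, 0.204] pointing down, gripper open.
Joint ranges: [-3.08, 3.08], [-0.75, 2.2], [0.22, 2.44], [-1.43, 4.57], [0, 2.65], [-2.85, 2.85]. Speed limits (rad/s): [2.79, 2.79, 3.14, 3.14, 3.14, 3.14].

### API

Orientations are given as a unit quaternion [x, y, z, w].
In Python, from station import manip gives the robot as it stands.
- The arm moves only by the tool drive_tool, never from a script. Its argument "increments" is a list of rows, each a list of 7 numbers: the closure in counts, from 0 (fully open) to 255 (shut), then the shift along the tool's x, y, z in cm, then the turn, a rotation vector about the tool's x, y, z in rad. A call has 1 to 20 rows; each row is the pose to reach, as a shift and turn from the pose commanded when the call began, along the tool's axes at that moment; what a row does not reach only later rows make up. A row lasts 1/10 s, in which the tool goes at most 50 mm and 8.59 degrees, less where a joint would pass 70% of its speed; a pose out of reach is approached as far as the arm can. A call with a gripper value outside its range is refused whole. The fingers move at their own pace and stop on an object; "force" is the grip in N (left out, the last holds). Time passes only in rows, so rows that repeat a pose let the fingers close. It gives the time, the measured TCP pose, the force and the opening at its end, in the units of the state.
- manip.sense(): the state, without advancing time (a new reading comes with each control period).
- manip.snapshot(name): name is "scene" or "top" or "wrist"; returns the picture (420x560x3 uint8, red, green, blue); there is no depth.
- manip.camera_model(name): a dict with "mtx" (3x3 intrinsics, pixels), "k1" (the pictures are not rectified: a ray, as slopes to the right and down, at radius r is drawn at 1 + k1 r^2 times it, then the intrinsics apply), "cam_to_world" (4x4, takes a point from camera to world coordinates). Camera axes: x right, y down, z forward; pixel columns grow to the right and rows downward; lengths in m; the calibration is good to about 2 mm. A picture is of the moment at which its call begins: read the wrist's pose just before it. camera_model takes no time and is no camera call; for the wrist camera it gives the pose at the moment of the call.
- manip.sign_off(): hands the job in, once; it reports no verdict.
The state is a dict: "t": time; "q": joint angles; "qd": joint speeds; "tau": joint torques, N m; "tcp_pos": TCP position; "tool_rot": TCP orientation; "force": force on the tool from outside, world axes, zero at the start; "ft_torque": the same for the moment, N m; "finger_gap": opening from 0.0 (shut) to 1.0 (fully open).
Only numpy, scipy, OpenCV 4.12 (cv2) and the standard library are available. Lean on these libraries where they do the work, as an engineer would, in place of code of your own. Each camera call takes 0.05 s, during which the arm holds its last target. There are 200 camera calls.

### The job

On the tube dispenser's keypad, call up the tubes for a blood draw with your fingertips: press the red key fully down, then the purple key fully down, and last push down the raised green half of the rocker until it has tipped fully over. Leave the cream and blue keys up, and do not pick up or move any of the tubes, racks or other things standing about.

Things in the scene. Friction and masses are not known exactly. Their poses are not given: they have to be found in the camera images.
- console: keypad: a white box 170 (x) by 300 (y) by 50 mm high with a blue band, fixed to the table. Origin at the centre of its underside, z up; x points away from the robot at yaw 0. The four round keys stand in a square in its middle, 62 mm apart, colours in any order; the rocker is 108 mm from the middle along y, on either side, and the well with the small tube the same on the other side.
- key_red_top (a point): top centre of the red key, a round cap 32 mm across that stands 16 mm proud of its black square bezel (46 mm square, 6 mm thick, on the keypad's top) and has a small black dot in the middle. The point is on the key's top surface, which is 72 mm above the table when the key is up, and moves with it.
- key_purple_top (a point): top centre of the purple key, a round cap 32 mm across that stands 16 mm proud of its black square bezel (46 mm square, 6 mm thick, on the keypad's top) and has a small black dot in the middle. The point is on the key's top surface, which is 72 mm above the table when the key is up, and moves with it.
- key_cream_top (a point): top centre of the cream key, a round cap 32 mm across that stands 16 mm proud of its black square bezel (46 mm square, 6 mm thick, on the keypad's top) and has a small black dot in the middle. The point is on the key's top surface, which is 72 mm above the table when the key is up, and moves with it.
- key_blue_top (a point): top centre of the light blue key, a round cap 32 mm across that stands 16 mm proud of its black square bezel (46 mm square, 6 mm thick, on the keypad's top) and has a small black dot in the middle. The point is on the key's top surface, which is 72 mm above the table when the key is up, and moves with it.
- key_red (a joint): travel of the red key in m: 0 = up, 0.008 = fully down (straight down). It slides against a steady resistance of about 3 N, has no spring, and stays down where it is pushed.
- key_purple (a joint): travel of the purple key in m: 0 = up, 0.008 = fully down (straight down). It slides against a steady resistance of about 3 N, has no spring, and stays down where it is pushed.
- key_cream (a joint): travel of the cream key in m: 0 = up, 0.008 = fully down (straight down). It slides against a steady resistance of about 3 N, has no spring, and stays down where it is pushed.
- key_blue (a joint): travel of the light blue key in m: 0 = up, 0.008 = fully down (straight down). It slides against a steady resistance of about 3 N, has no spring, and stays down where it is pushed.
- rocker_press (a point): point on the top of the rocker's raised green half, 25 mm out from the pivot: 73 mm above the table at first, 66 mm (green half level) when tipped over. The rocker is 72 mm long along the keypad's x, 34 mm wide, pivoted at mid length along y, on a black bezel 8 mm thick. The green half is the far one (keypad +x) and slopes up outwards by about 0.3 rad; the grey near half is about level.
- rocker (a joint): angle of the rocker in rad: 0 = off (green half raised), 0.3 = fully tipped over (green half level, grey half raised). It stays where it is left; tipping it takes about 2.5 N at the press point.
- small_tube: a loose small sample tube with a purple cap, 18 mm across and 48 mm tall, standing in a 21 mm wide, 18 mm deep grey ring well on the keypad's top; leave alone. Origin at the centre of its underside, 50 mm above the table.
- rack_purple: loose white foam rack 100 x 100 mm full of tubes with purple caps, 104 mm high overall, beside the keypad's left (+y) end; leave alone. Origin at the centre of its underside.
- rack_red: the same with red-capped tubes, beside the keypad's right (-y) end; leave alone. Origin at the centre of its underside.
- tube_cup: loose clear cup 72 mm across, with tubes in it, 110 mm high overall, beyond the keypad; leave alone. Origin at the centre of its underside.
- jar: loose jar with a blue cap, 56 mm across, 75 mm high, beyond the keypad; leave alone. Origin at the centre of its underside.
- dish: loose open steel dish 100 x 130 x 30 mm, beyond the keypad; leave alone. Origin at the centre of its underside.
- scanner: loose black and grey hand scanner lying on the table between the robot and the keypad, about 140 mm long, 50 mm wide, 36 mm high; leave alone. Origin under its handle's middle.

How it is judged:
By the outcome, as a careful person would: the job done as asked, in the order asked, and still so for the second after the job is handed in, with the robot touching nothing.
It also fails if it takes over 38 s, if anything falls off the work surface, if the arm or the gripper's body presses on something with over 40 N, if the wrist force passes 120 N, or if a joint passes its speed limit or range.

## Working session

There is one attempt and no reset: what is moved stays moved. The work goes in short steps, Python scripts to look and compute and a tool call to move; the robot and the scene stay as the last step left them, time stands still between calls to the robot, and variables do not carry over. Pictures are saved under pics/ and viewed, about 8 in all and at most 12, crops included, and the job is handed in when it is done.

Besides the shell and the picture viewer there is one more tool, called by a JSON object that holds its "fn" and its "kwargs". drive_tool: Moves the arm, as the interface text tells. Its arguments: {"type":"object","properties":{"increments":{"type":"array","items":{"type":"array","items":{"type":"number"}}},"force":{"type":"number"}},"required":["increments"]}

```bash
ls; mkdir -p pics; python3 - <<'E'
from station import manip
import cv2, numpy as np
for n in ("top","scene"):
    im=manip.snapshot(n); cv2.imwrite(f"pics/{n}0.png",im[:,:,::-1])
    m=manip.camera_model(n); print(n,np.round(m["mtx"],1).tolist(),m["k1"],np.round(m["cam_to_world"],3).tolist())
s=manip.sense(); print(s)
E
```

```text
pics
top [[391.3, 0.0, 285.2], [0.0, 391.3, 209.7], [0.0, 0.0, 1.0]] -0.09969514810761405 [[0.022, -0.995, 0.093, 0.528], [-0.999, -0.026, -0.034, 0.06], [0.036, -0.093, -0.995, 0.952], [0.0, 0.0, 0.0, 1.0]]
scene [[396.8, 0.0, 277.1], [0.0, 396.8, 206.2], [0.0, 0.0, 1.0]] -0.11938134644871125 [[-0.537, 0.556, -0.635, 1.132], [0.844, 0.37, -0.389, 0.377], [0.019, -0.744, -0.668, 0.601], [0.0, 0.0, 0.0, 1.0]]
{'t': 0.1, 'q': array([ 9.96494821e-01,  5.28387968e-01,  1.43378615e+00, -1.33562265e-05,
        1.18142972e+00, -1.78510325e-01]), 'qd': array([ 0.00144295, -0.00226832, -0.00220508, -0.00063656, -0.00134539,
       -0.00140708]), 'tau': array([-5.78941163e-04, -4.43305707e+01, -1.78586537e+01, -3.03846664e-04,
        3.86328378e-03, -1.27573531e-05]), 'tcp_pos': array([0.24055072, 0.57608194, 0.20351866]), 'tool_rot': array([ 1.96603840e-01,  9.80482493e-01, -9.37463606e-04, -3.63893041e-04]), 'force': array([-0.47131449,  0.18912609, -1.04031145]), 'ft_torque': array([0.01461216, 0.0271698 , 0.02457781]), 'finger_gap': 0.9953144096695772}
```

View pics/top0.png

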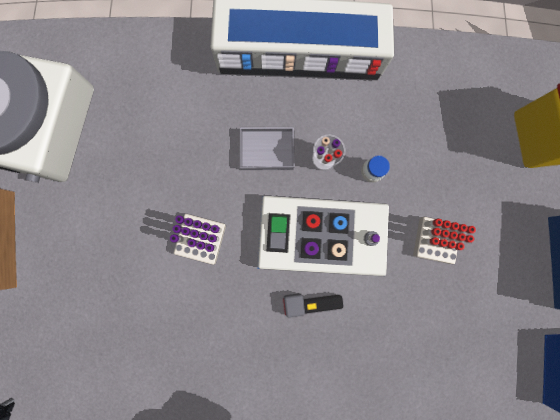

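View pics/scene0.png

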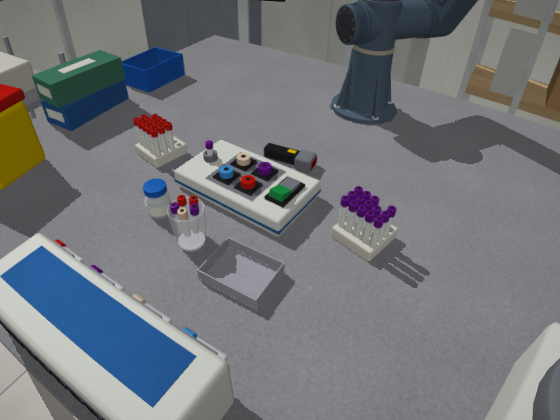

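The top view shows red at about (313,221), blue (340,223), purple (311,248), cream (339,250), and the rocker's green half at (278,224), on the +y end. The scene view agrees, and all the keys are clear from above. Next I'll measure them in both views.

```bash
cat > h.py <<'E'
import cv2, numpy as np
from station import manip
def ray(m,uv):
    d=np.array([m["k1"],0,0,0,0],float)
    x=cv2.undistortPoints(np.array([[uv]],float),np.array(m["mtx"]),d)[0,0]
    T=np.array(m["cam_to_world"]); return T[:3,3],T[:3,:3]@[x[0],x[1],1]
def plane(m,uv,z):
    o,v=ray(m,uv); return o+v*(z-o[2])/v[2]
E
python3 - <<'E'
from h import *
R={"red":[(0,8),(170,180)],"purple":[(130,150)],"cream":[(8,20)],"blue":[(98,112)],"green":[(50,80)]}
approx={"top":{"red":(313,221),"blue":(340,223),"purple":(311,248),"cream":(339,250),"green":(278,224)},
"scene":{"red":(248,183),"blue":(227,173),"purple":(265,169),"cream":(243,159),"green":(283,192)}}
for n in approx:
    im=cv2.imread(f"pics/{n}0.png"); m=manip.camera_model(n)
    hsv=cv2.cvtColor(im,cv2.COLOR_BGR2HSV)
    P={}
    for c,(u,v) in approx[n].items():
        h=hsv[...,0]; k=np.zeros(h.shape,bool)
        for a,b in R[c]: k|=(h>=a)&(h<=b)
        k&=(hsv[...,1]>60)&(hsv[...,2]>60)
        w=np.zeros_like(k); w[v-16:v+17,u-16:u+17]=1
        k=(k&w).astype(np.uint8)
        N,l,st,ce=cv2.connectedComponentsWithStats(k)
        i=1+np.argmax(st[1:,4])
        pts=np.argwhere(l==i)[:,::-1].astype(np.int32)
        hull=cv2.convexHull(pts); mo=cv2.moments(hull)
        uv=(mo["m10"]/mo["m00"],mo["m01"]/mo["m00"])
        z=.072
        P[c]=plane(m,uv,z); print(n,c,np.round(uv,1),st[i].tolist(),np.round(P[c],4))
    mid=sum(P[c] for c in("red","blue","purple","cream"))/4
    d=P["red"]-P["purple"]+P["blue"]-P["cream"]; print("mid",mid,"yaw",np.arctan2(d[1],d[0]),[round(float(np.linalg.norm(P[a]-P[b])),4) for a,b in(("red","purple"),("blue","cream"),("red","blue"),("purple","cream"))])
    x=np.array([np.cos(y:=np.arctan2(d[1],d[0])),np.sin(y),0]); yv=np.array([-x[1],x[0],0])
    print("press",mid+108e-3*yv+.025*x)
E
```

```text
top red [312.6 220.9] [305, 214, 16, 15, 171] [ 0.587  -0.0328  0.072 ]
top blue [339.6 222.7] [332, 216, 16, 15, 172] [ 0.5843 -0.0944  0.072 ]
top purple [311.1 248.1] [304, 241, 15, 15, 160] [ 0.5256 -0.0304  0.072 ]
top cream [337.8 249.2] [332, 243, 14, 14, 37] [ 0.5244 -0.0909  0.072 ]
top green [278.5 223.6] [271, 215, 16, 18, 271] [0.579  0.0442 0.072 ]
mid [ 0.55533244 -0.06211557  0.072     ] yaw -0.04841955720363676 [0.0614, 0.06, 0.0617, 0.0605]
press [0.58553041 0.04454784 0.072     ]
scene red [247.6 181.6] [240, 175, 16, 15, 190] [ 0.5978 -0.0256  0.072 ]
scene blue [225.9 171.5] [218, 165, 16, 14, 181] [ 0.5949 -0.0867  0.072 ]
scene purple [264.3 167.9] [258, 162, 14, 13, 148] [ 0.5368 -0.0235  0.072 ]
scene cream [243.6 161.5] [237, 158, 14, 8, 75] [ 0.5426 -0.0765  0.072 ]
scene green [279.3 192.4] [268, 184, 24, 18, 262] [0.5904 0.05   0.072 ]
mid [ 0.56800527 -0.05308112  0.072     ] yaw -0.10779153729616572 [0.061, 0.0533, 0.0611, 0.0533]
press [0.60447912 0.05160249 0.072     ]
```

The scene view is biased by the cap sides. I'll close the fingers, move above the keypad and measure again with the wrist camera.

{"fn": "drive_tool", "kwargs": {"increments": [[255,-1.5,-1.3,0,0,0,-0.02],[255,-4,-3.6,0,0,0,-0.05],[255,-7,-6.3,0,0,0,-0.08],[255,-10,-9,0,0,0,-0.11],[255,-13,-11.7,0,0,0,-0.14],[255,-16,-14.4,0,0,0,-0.17],[255,-19,-17,0,0,0,-0.2],[255,-22,-19.8,0,0,0,-0.23],[255,-25,-22.5,0,0,0,-0.26],[255,-28,-25,0,0,0,-0.29],[255,-31,-27.9,0,0,0,-0.32],[255,-34,-30.6,0,0,0,-0.35],[255,-37,-33.3,0,0,0,-0.35],[255,-40,-36,0,0,0,-0.35],[255,-43,-38.5,0,0,0,-0.35],[255,-46,-41.2,0,0,0,-0.35],[255,-48.5,-43.5,0,0,0,-0.35],[255,-50,-44.8,0,0,0,-0.35],[255,-50.2,-44.9,0,0,0,-0.35],[255,-50.2,-44.9,0,0,0,-0.35]]}}

```text
t: 2.1
tcp_pos: [0.5303, -0.0306, 0.204]
tool_rot: [0.023, 1.0, 0.001, -0.001]
force: [0.4, 0.7, 0.2]
finger_gap: -0.002
```

```bash
python3 - <<'E'
from h import *
s=manip.sense(); m=manip.camera_model("wrist"); im=manip.snapshot("wrist"); cv2.imwrite("pics/w0.png",im[:,:,::-1])
np.savez("w0.npz",**{k:np.array(v) for k,v in m.items()})
print(s["t"],s["tcp_pos"],s["tool_rot"],s["force"],s["finger_gap"]); print(m)
E
```

```text
2.1 [ 0.53034655 -0.0305575   0.20399493] [ 2.31875424e-02  9.99730684e-01  5.42483378e-04 -7.76496562e-04] [0.35311723 0.69955119 0.21832719] -0.0019992703219327795
{'mtx': array([[370.81638517,   0.        , 281.37294511],
       [  0.        , 370.81638517, 204.8083396 ],
       [  0.        ,   0.        ,   1.        ]]), 'k1': 0.008476129970092347, 'cam_to_world': array([[ 4.69801284e-02,  9.54637322e-01,  2.94041582e-01,
         4.54931609e-01],
       [ 9.98895819e-01, -4.48695205e-02, -1.39236599e-02,
        -2.64071897e-02],
       [-9.85406596e-05,  2.94371042e-01, -9.55691205e-01,
         3.73808652e-01],
       [ 0.00000000e+00,  0.00000000e+00,  0.00000000e+00,
         1.00000000e+00]])}
```

View pics/w0.png

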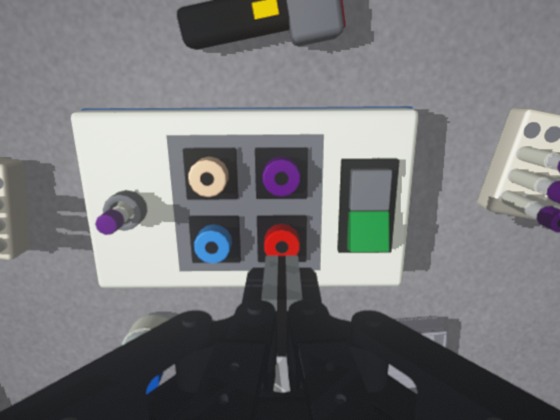

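The wrist view shows the dots near cream (207,179), purple (281,178), blue (211,247) and red (282,246). The green half spans about (349–389, 211–252), and the fingertips sit just below red. I'll measure the dots in both the wrist and top views.

```bash
python3 - <<'E'
from h import *
w=dict(np.load("w0.npz")); w["k1"]=float(w["k1"])
A={"w0":(w,{"cream":(207,179),"purple":(281,178),"blue":(211,247),"red":(282,246)},11),
"top0":(manip.camera_model("top"),{"red":(313,221),"blue":(340,223),"purple":(311,248),"cream":(339,250)},4),
"scene0":(manip.camera_model("scene"),{"red":(248,182),"blue":(227,172),"purple":(265,168),"cream":(243,159)},4)}
for f,(m,ap,r) in A.items():
    g=cv2.imread(f"pics/{f}.png").max(2).astype(float); P={}
    for c,(u,v) in ap.items():
        win=g[v-r:v+r+1,u-r:u+r+1]; wt=np.clip(0.6*np.percentile(win,80)-win,0,None)
        yy,xx=np.mgrid[v-r:v+r+1,u-r:u+r+1]
        uv=((wt*xx).sum()/wt.sum(),(wt*yy).sum()/wt.sum())
        P[c]=plane(m,uv,.072); print(f,c,np.round(uv,1),np.round(P[c],4))
    mid=sum(P.values())/4; d=P["red"]-P["purple"]+P["blue"]-P["cream"]; y=np.arctan2(d[1],d[0])
    x=np.array([np.cos(y),np.sin(y),0]); yv=np.array([-x[1],x[0],0])
    print("mid",np.round(mid,4),"yaw",round(y,4)); q=lambda a,b:np.round(mid+a*x+b*yv,4)
    print("red",q(.031,.031),"purple",q(-.031,.031),"press",q(.025,.108))
print("green ctr wrist",plane(w,(369,231.5),.071))
E
```

```text
w0 cream [206.5 178.5] [ 0.522 -0.092  0.072]
w0 purple [280.9 178.1] [ 0.5245 -0.0301  0.072 ]
w0 blue [211.1 247.3] [ 0.5841 -0.0946  0.072 ]
w0 red [281.5 248.4] [ 0.588  -0.0326  0.072 ]
mid [ 0.5547 -0.0623  0.072 ] yaw -0.0406
red [ 0.5869 -0.0326  0.072 ] purple [ 0.5249 -0.0301  0.072 ] press [0.584  0.0446 0.072 ]
top0 red [312.7 220.6] [ 0.5876 -0.033   0.072 ]
top0 blue [340.  222.4] [ 0.5851 -0.0952  0.072 ]
top0 purple [311.3 248.2] [ 0.5254 -0.0309  0.072 ]
top0 cream [338.5 249.7] [ 0.5232 -0.0926  0.072 ]
mid [ 0.5553 -0.0629  0.072 ] yaw -0.0377
red [ 0.5875 -0.0331  0.072 ] purple [ 0.5255 -0.0308  0.072 ] press [0.5844 0.0441 0.072 ]
scene0 red [247.6 178.5] [ 0.5889 -0.0321  0.072 ]
scene0 blue [225.6 168.4] [ 0.5863 -0.0941  0.072 ]
scene0 purple [264.4 164.7] [ 0.5266 -0.0299  0.072 ]
scene0 cream [242.8 155.5] [ 0.5245 -0.0919  0.072 ]
mid [ 0.5566 -0.062   0.072 ] yaw -0.0358
red [ 0.5887 -0.0321  0.072 ] purple [ 0.5267 -0.0299  0.072 ] press [0.5854 0.045  0.072 ]
green ctr wrist [0.5760561  0.04447997 0.071     ]
```

All three views agree to about 2 mm: red (0.5875,−0.0326), purple (0.5255,−0.0303), rocker press point (0.5845,0.0445). I'll press red first.

{"fn": "drive_tool", "kwargs": {"increments": [[255,-2,0,1,0,0,0],[255,-4,0.05,4,0,0,0],[255,-5.7,0.1,8,0,0,0],[255,-5.7,0.1,11,0,0,0],[255,-5.7,0.1,12,0,0,0],[255,-5.7,0.1,12.5,0,0,0],[255,-5.7,0.1,13,0,0,0],[255,-5.7,0.1,13.3,0,0,0],[255,-5.7,0.1,13.6,0,0,0],[255,-5.7,0.1,13.8,0,0,0],[255,-5.7,0.1,14,0,0,0],[255,-5.7,0.1,14.1,0,0,0],[255,-5.7,0.1,14.1,0,0,0],[255,-5.7,0.1,14.1,0,0,0]]}}

```text
t: 3.55
tcp_pos: [0.588, -0.0328, 0.0634]
tool_rot: [0.023, 1.0, -0.0, 0.0]
force: [0.4, -0.0, -0.2]
finger_gap: -0.0
```

Force reads near 0 at z=63.4 mm, so I'll push a bit further until the stop shows in the reading.

{"fn": "drive_tool", "kwargs": {"increments": [[255,0,0,0.1,0,0,0],[255,0,0,0.2,0,0,0],[255,0,0,0.2,0,0,0]]}}

```text
t: 3.85
tcp_pos: [0.5879, -0.0327, 0.0613]
tool_rot: [0.023, 1.0, 0.0, -0.0]
force: [0.0, 0.1, -0.1]
finger_gap: -0.002
```

```bash
python3 - <<'E'
from h import *
im=manip.snapshot("scene"); o=cv2.resize(im[120:240,150:360,::-1],None,fx=3.5,fy=3.5,interpolation=cv2.INTER_CUBIC); cv2.imwrite("pics/s1.png",o)
E
```

```text
(no output)
```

View pics/s1.png

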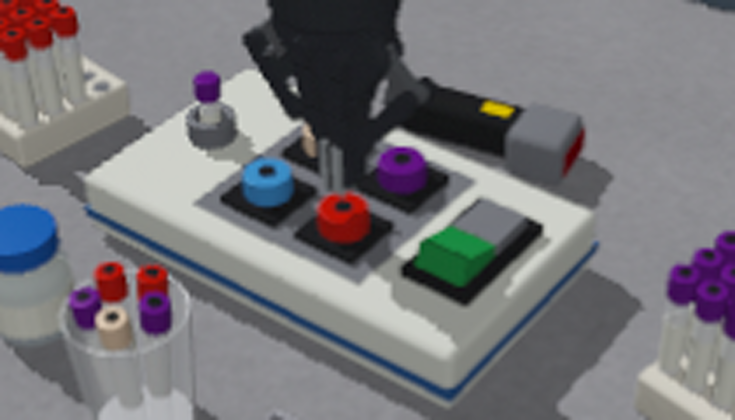

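The picture contradicts the reported pose. The fingertips, at about crop (335,190), appear behind red and not on it, the red key looks up, and there's no force. I'll look from the wrist and top cameras before doing anything else.

```bash
python3 - <<'E'
from h import *
s=manip.sense(); m=manip.camera_model("wrist"); a=manip.snapshot("wrist")[:,:,::-1]
b=manip.snapshot("top")[:,:,::-1]; c=manip.snapshot("scene")[:,:,::-1]
cv2.imwrite("pics/w2.png",a); cv2.imwrite("pics/t2.png",b); cv2.imwrite("pics/s2.png",c)
o=np.hstack([cv2.resize(a,(448,336)),cv2.resize(b[185:290,240:350],(352,336),interpolation=cv2.INTER_CUBIC)]); cv2.imwrite("pics/c2.png",o)
print(s["t"],s["tcp_pos"],s["q"],s["force"],s["tau"]); print(m["cam_to_world"][:3,3])
def proj(m,p):
    T=np.linalg.inv(m["cam_to_world"]); return cv2.projectPoints(np.array([p],float),cv2.Rodrigues(T[:3,:3])[0],T[:3,3],m["mtx"],np.array([m["k1"],0,0,0,0]))[0].ravel()
for n in("scene","top","wrist"): print(n,proj(manip.camera_model(n),s["tcp_pos"]))
E
```

```text
3.9 [ 0.58791901 -0.03275914  0.06130892] [-2.45308772e-01  6.73618620e-01  1.63942406e+00  4.90920164e-06
  8.28766451e-01 -1.77026881e+00] [-0.62158707  0.09987316 -0.25928664] [-6.71477101e-03 -4.45019352e+01 -1.18189090e+01 -6.10950538e-04
 -8.23153805e-04  1.84237632e-05]
[ 0.51227542 -0.02844968  0.23100903]
scene [247.71808481 182.02332359]
top [312.10578995 220.75058239]
wrist [280.17219286 249.1498242 ]
```

View pics/c2.png

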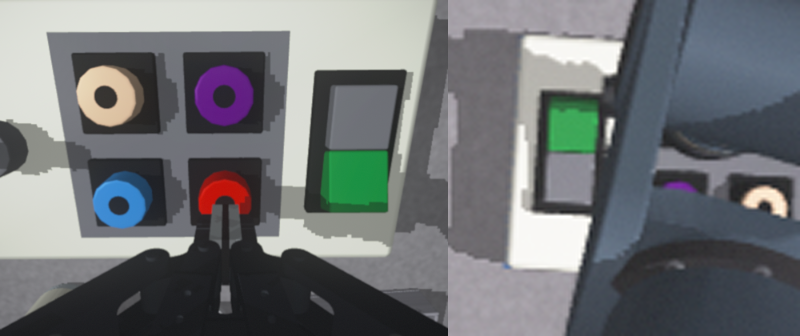

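In the wrist view the tip covers red's dot. In the scene view it's about 8 px above the projected TCP (248,182). So the fingertips are probably higher than the reported TCP and haven't touched anything yet. I'll enlarge both views to triangulate the true tip.

```bash
python3 - <<'E'
from h import *
a=cv2.imread("pics/w2.png")[205:305,230:330]; c=cv2.imread("pics/s2.png")[150:200,222:272]
k=lambda i:cv2.resize(i,(400,400),interpolation=cv2.INTER_NEAREST)
cv2.imwrite("pics/c3.png",np.hstack([cv2.convertScaleAbs(k(a),alpha=1.8,beta=25),cv2.convertScaleAbs(k(c),alpha=1.8,beta=25)]))
E
```

```text
(no output)
```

View pics/c3.png

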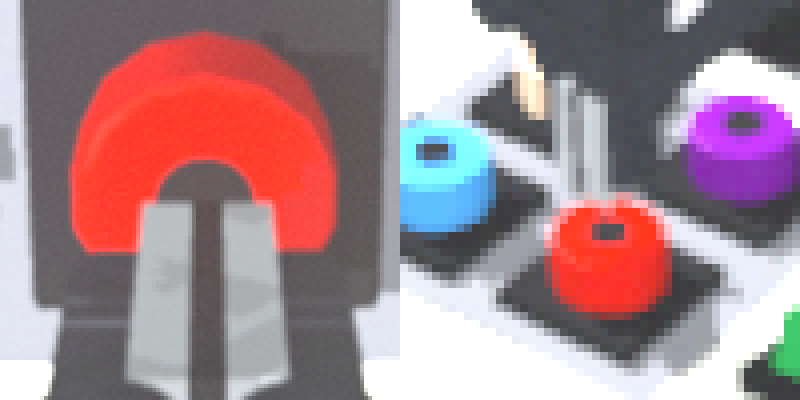

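```bash
python3 - <<'E'
from h import *
w=manip.camera_model("wrist"); s=manip.camera_model("scene")
for a,b in(((282,255),(245.2,174.6)),((282,255),(245.2,177)),((282,255),(246,180))):
    o1,v1=ray(w,a);o2,v2=ray(s,b)
    t=np.linalg.lstsq(np.c_[v1,-v2],o2-o1,rcond=None)[0]
    p,q=o1+t[0]*v1,o2+t[1]*v2; print(np.round(p,4),np.round(q,4),"gap mm",round(1e3*np.linalg.norm(p-q),1))
E
```

```text
[ 0.5839 -0.0317  0.0769] [ 0.5877 -0.039   0.0788] gap mm 8.5
[ 0.5861 -0.0318  0.0722] [ 0.5893 -0.038   0.0738] gap mm 7.2
[ 0.5887 -0.0319  0.0666] [ 0.5904 -0.0353  0.0675] gap mm 3.9
```

If I allow for the 22 mm pad width (near edge seen by the wrist, far edge by the scene camera), the real tip is at about (0.589,−0.032,0.090). That's right over red but some 28 mm above the reported TCP. I'll descend in small steps and watch the force.

{"fn": "drive_tool", "kwargs": {"increments": [[255,0,0,0.4,0,0,0],[255,0,0,0.8,0,0,0],[255,0,0,1.1,0,0,0],[255,0,0,1.4,0,0,0],[255,0,0,1.6,0,0,0],[255,0,0,1.8,0,0,0]]}}

```text
t: 4.65
tcp_pos: [0.5878, -0.0328, 0.0434]
tool_rot: [0.023, 1.0, 0.0, -0.0]
force: [-0.9, -0.2, 2.0]
finger_gap: 0.001
```

{"fn": "drive_tool", "kwargs": {"increments": [[255,0,0,0.15,0,0,0],[255,0,0,0.3,0,0,0]]}}

```text
t: 4.85
tcp_pos: [0.5878, -0.0327, 0.0405]
tool_rot: [0.023, 1.0, -0.0, -0.0]
force: [-1.0, 0.4, 3.2]
finger_gap: -0.001
```

Contact: about 3 N on the tool, which matches the key's resistance. I'll continue to the stop.

{"fn": "drive_tool", "kwargs": {"increments": [[255,0,0,0.15,0,0,0],[255,0,0,0.3,0,0,0]]}}

```text
t: 5.05
tcp_pos: [0.5878, -0.0327, 0.0374]
tool_rot: [0.023, 1.0, 0.0, -0.0]
force: [-0.9, -0.8, 2.7]
finger_gap: -0.002
```

{"fn": "drive_tool", "kwargs": {"increments": [[255,0,0,0.1,0,0,0],[255,0,0,0.2,0,0,0]]}}

```text
t: 5.25
tcp_pos: [0.5879, -0.0328, 0.0369]
tool_rot: [0.023, 1.0, -0.0, -0.0]
force: [-4.7, 1.6, 19.0]
finger_gap: 0.006
```

Red hit its stop: 19 N with the TCP at 36.9 mm, a real tip offset of about 27 mm. Now I'll lift, move to purple and press the same way.

{"fn": "drive_tool", "kwargs": {"increments": [[255,0,0,-1,0,0,0],[255,0,0,-3,0,0,0],[255,0,0,-5,0,0,0],[255,2,0,-5,0,0,0],[255,4.5,0,-5,0,0,0],[255,6.2,0,-5,0,0,0],[255,6.2,0,-4,0,0,0],[255,6.2,0,-2.5,0,0,0],[255,6.2,0,-1.6,0,0,0],[255,6.2,0,-1.2,0,0,0],[255,6.2,0,-1,0,0,0],[255,6.2,0,-0.8,0,0,0],[255,6.2,0,-0.6,0,0,0],[255,6.2,0,-0.4,0,0,0]]}}

```text
t: 6.65
tcp_pos: [0.5265, -0.03, 0.0398]
tool_rot: [0.023, 1.0, -0.0, 0.001]
force: [-0.4, 0.2, 3.2]
finger_gap: 0.001
```

{"fn": "drive_tool", "kwargs": {"increments": [[255,0,0,0.1,0,0,0],[255,0,0,0.2,0,0,0],[255,0,0,0.3,0,0,0],[255,0,0,0.4,0,0,0]]}}

```text
t: 7.05
tcp_pos: [0.5266, -0.03, 0.0368]
tool_rot: [0.023, 1.0, -0.0, 0.001]
force: [-3.5, 0.3, 20.0]
finger_gap: -0.0
```

Purple is fully down too (20 N at the same height). Next is the rocker's green half, with the contact expected at TCP z of about 0.049 and level at about 0.039.

{"fn": "drive_tool", "kwargs": {"increments": [[255,0,0,-1,0,0,0],[255,0,0,-3,0,0,0],[255,0,0,-5.5,0,0,0],[255,-1.5,2,-5.5,0,0,0],[255,-3.5,5,-5.5,0,0,0],[255,-5,7,-5.5,0,0,0],[255,-5.4,7.7,-5.5,0,0,0],[255,-5.4,7.7,-4,0,0,0],[255,-5.4,7.7,-2.5,0,0,0],[255,-5.4,7.7,-1.8,0,0,0],[255,-5.4,7.7,-1.5,0,0,0],[255,-5.4,7.7,-1.2,0,0,0],[255,-5.4,7.7,-0.9,0,0,0],[255,-5.4,7.7,-0.7,0,0,0]]}}

```text
t: 8.45
tcp_pos: [0.5846, 0.0441, 0.043]
tool_rot: [0.023, 1.0, -0.0, 0.001]
force: [0.7, -0.4, 2.4]
finger_gap: 0.002
```

{"fn": "drive_tool", "kwargs": {"increments": [[255,0,0,0.1,0,0,0],[255,0,0,0.2,0,0,0],[255,0,0,0.3,0,0,0],[255,0,0,0.4,0,0,0]]}}

```text
t: 8.85
tcp_pos: [0.5843, 0.0445, 0.0389]
tool_rot: [0.023, 1.0, -0.0, 0.001]
force: [0.1, 0.9, 12.8]
finger_gap: -0.001
```

The rocker has reached its stop (12.8 N at the expected 38.9 mm). I'll add a little more push to be sure, then retreat clear and check.

{"fn": "drive_tool", "kwargs": {"increments": [[255,0,0,0.1,0,0,0],[255,0,0,0.1,0,0,0]]}}

```text
t: 9.05
tcp_pos: [0.5843, 0.0444, 0.0389]
tool_rot: [0.023, 1.0, -0.0, 0.001]
force: [-0.7, -0.3, 10.2]
finger_gap: 0.0
```

{"fn": "drive_tool", "kwargs": {"increments": [[255,0,0,-1,0,0,0],[255,0,0,-3,0,0,0],[255,0,0,-6,0,0,0],[255,0,0,-10,0,0,0],[255,0,0,-14,0,0,0],[255,3,0,-17,0,0,0],[255,7,0,-18,0,0,0],[255,11,0,-18,0,0,0],[255,14,0,-18,0,0,0],[255,15,0,-18,0,0,0],[255,15,0,-18,0,0,0]]}}

```text
t: 10.15
tcp_pos: [0.4322, 0.0517, 0.2174]
tool_rot: [0.023, 1.0, 0.0, -0.001]
force: [0.6, 0.5, -0.1]
finger_gap: -0.003
```

```bash
python3 - <<'E'
from h import *
a=manip.snapshot("scene")[:,:,::-1]; b=manip.snapshot("wrist")[:,:,::-1]
cv2.imwrite("pics/s4.png",a); cv2.imwrite("pics/w4.png",b)
cv2.imwrite("pics/c4.png",np.hstack([cv2.resize(a[130:250,140:340],(500,300),interpolation=cv2.INTER_CUBIC),cv2.resize(b,(300,300))]))
m=manip.camera_model("scene")
for n,img,pts in(("before",cv2.imread("pics/scene0.png"),0),("after",a,0)):
    g=img.max(2).astype(float)
    for c,(u,v) in {"red":(248,179),"blue":(226,168),"purple":(264,165),"cream":(243,156)}.items():
        w=g[v-3:v+8,u-4:u+5]; t=np.clip(.45*np.percentile(w,80)-w,0,None); yy,xx=np.mgrid[v-3:v+8,u-4:u+5]
        print(n,c,round((t*xx).sum()/t.sum(),1),round((t*yy).sum()/t.sum(),1))
d=cv2.absdiff(cv2.imread("pics/scene0.png"),a).max(2); d[:130,250:]=0
print("changed px bbox",cv2.boundingRect((cv2.medianBlur(d,3)>40).astype(np.uint8)))
s=manip.sense();print(s["t"],s["tcp_pos"],s["force"])
E
```

```text
before red 247.6 178.5
before blue 225.7 168.3
before purple 264.4 164.7
before cream 242.9 155.5
after red 247.6 181.3
after blue 225.7 168.3
after purple 264.6 167.6
after cream 242.9 155.5
changed px bbox (241, 130, 319, 203)
10.25 [0.43535471 0.0511758  0.21769198] [ 0.12399722 -0.7623062   0.070814  ]
```

View pics/c4.png

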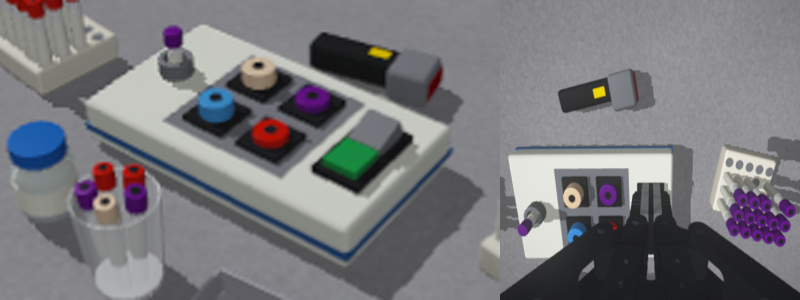

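The picture shows red and purple low on their bezels, and the rocker tipped with green level and grey raised. Cream and blue are up and everything else is in place. The red and purple dots dropped 2.8–2.9 px, which is about 8 mm; cream and blue moved 0 px. Handing in.

```bash
python3 -c "
from station import manip
print(manip.sign_off())"
```

```text
the job is handed in; nothing more can be done
None
```

I pressed red, then purple, then tipped the rocker's green half, all with the closed fingertips, and handed the job in at about 10 s of the 38 s allowed.

**Force:** Each key slid at about 3 N and then hit a hard stop at 19–20 N. The rocker stopped at about 13 N, at its expected level height.

**Last picture:** The red and purple dots had dropped 2.8–2.9 px, about 8 mm, which is full travel. Cream and blue had not moved. The green half was level, the grey half raised, and the gripper was clear. The tubes, racks and other things in view looked undisturbed. I only judged this by eye, because my before/after image comparison was swamped by the arm's own movement.

**One disagreement:** The real fingertips sat about 27 mm above the reported TCP. My first red press, planned from the reported pose, touched nothing. I found the offset by comparing the wrist and scene views, then pressed by watching the force.

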